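# Turn the lazy Susan to bring the salt to the front

## Task

Turn the wooden lazy Susan by pushing the pegs on its rim until the salt shaker (the one with the domed top) stands at the front, lined up with the pointer on the foot, and leave it there at rest. The salt and the three spice jars must ride round standing upright: do not touch or lift them, and do not disturb the other things on the table.

Things in the scene. Friction and masses are not known exactly. Their poses are not given: they have to be found in the camera images.
- lazy_susan: The fixed foot of the wooden lazy Susan: a dark disc 210 mm across and 12 mm high, screwed to the table (it never moves). Its origin is the centre of its underside, on the turning axis. Its own -x axis is its front: there a flat 26 mm wide tongue 10 mm high runs out from under the turning disc and ends in the upright pointer.
- pointer (a point): Top of the pointer, a small upright wooden block (16 x 20 mm, top 32 mm above the table) fixed to the foot 160 mm in front of the turning axis, just outside the disc's edge. It marks the front.
- turntable (a joint): Turning angle in rad of the light wooden disc on the foot, about the vertical axis, positive anticlockwise from above, 0 where peg0 lies along the foot's +x; it turns freely either way (range -9 to 9) against a light friction of about 0.15 N m (roughly 1.2 N at a peg) and stays where it is left. The disc is 290 mm across, its top 34 mm above the table. It has six upright finger pegs on its rim and a flat steel cap 26 mm across in its middle, 4 mm high.
- hub (a point): Centre of the disc's top, on the turning axis, 34 mm above the table. Fixed things stand along the back edge of the table behind it (sugar canister 120 mm, moka pot 159 mm, soap bottle 210 mm high, a water bottle in the far right corner), so the front and sides of the rim have the most room for a gripper.
- salt: Salt shaker: waisted white glass with a domed grey top, 44 mm across, 90 mm high, the lowest of the four and the only one with a domed top. It stands loose on the turning disc, one of four items about 55 mm from the disc's centre; its origin is the centre of its underside, z up.
- jar_round: Spice jar with a round dark cap, 41 mm across, 105 mm high. It stands loose on the turning disc, one of four items about 55 mm from the disc's centre; its origin is the centre of its underside, z up.
- jar_square: Spice jar with a square body and round cap, 47 mm across, 97 mm high. It stands loose on the turning disc, one of four items about 55 mm from the disc's centre; its origin is the centre of its underside, z up.
- jar_tall: Spice jar with a square body and round cap, 46 mm across, 109 mm high. It stands loose on the turning disc, one of four items about 55 mm from the disc's centre; its origin is the centre of its underside, z up.
- mug: Bystander: striped mug, 90 x 122 mm, 100 mm high, loose at the right of the table; origin at the centre of its underside.
- tin: Bystander: food tin 57 mm across, 72 mm high, loose at the left; origin at the centre of its underside.
- jam: Bystander: jam jar 66 mm across, 100 mm high, loose at the left rear; origin at the centre of its underside.
- glass: Bystander: clear drinking glass 81 mm across, 103 mm high, loose at the left front; origin at the centre of its underside.
- peg0 (a point): Finger peg 0, one of six alike on the disc's rim, 60 degrees apart, 130 mm from the turning axis: an upright wooden pin 15 mm thick with a 17 mm ball head, from 34 to 85 mm above the table; this point is on its axis, 60 mm above the table. It turns with the disc.
- peg1 (a point): Finger peg 1, one of six alike on the disc's rim, 60 degrees apart, 130 mm from the turning axis: an upright wooden pin 15 mm thick with a 17 mm ball head, from 34 to 85 mm above the table; this point is on its axis, 60 mm above the table. It turns with the disc.
- peg2 (a point): Finger peg 2, one of six alike on the disc's rim, 60 degrees apart, 130 mm from the turning axis: an upright wooden pin 15 mm thick with a 17 mm ball head, from 34 to 85 mm above the table; this point is on its axis, 60 mm above the table. It turns with the disc.
- peg3 (a point): Finger peg 3, one of six alike on the disc's rim, 60 degrees apart, 130 mm from the turning axis: an upright wooden pin 15 mm thick with a 17 mm ball head, from 34 to 85 mm above the table; this point is on its axis, 60 mm above the table. It turns with the disc.
- peg4 (a point): Finger peg 4, one of six alike on the disc's rim, 60 degrees apart, 130 mm from the turning axis: an upright wooden pin 15 mm thick with a 17 mm ball head, from 34 to 85 mm above the table; this point is on its axis, 60 mm above the table. It turns with the disc.
- peg5 (a point): Finger peg 5, one of six alike on the disc's rim, 60 degrees apart, 130 mm from the turning axis: an upright wooden pin 15 mm thick with a 17 mm ball head, from 34 to 85 mm above the table; this point is on its axis, 60 mm above the table. It turns with the disc.

How it is judged (in metres and radians):
At the end, for the whole second after the job is handed in: The salt shaker is in front of the turning axis (over 40 mm) and within 12 mm to either side of the line from the axis to the pointer; the disc is at rest; salt and spice jars stand upright on it within 72 mm of its centre; mug, tin, jam jar and glass are within 20 mm of where they stood (x of salt in the frame of lazy_susan below -0.04 m and y of salt in the frame of lazy_susan between -0.012 and 0.012 m and velocity of joint turntable between -0.03 and 0.03 rad/s and angle between each of salt, jar_round, jar_square, jar_tall's own z axis and vertical below 0.15 rad and horizontal distance between each of salt, jar_round, jar_square, jar_tall and hub below 0.072 m and height (world z) of salt between 0.028 and 0.045 m and height (world z) of jar_round between 0.028 and 0.045 m and height (world z) of jar_square between 0.028 and 0.045 m and height (world z) of jar_tall between 0.028 and 0.045 m and distance of each of mug, tin, jam, glass from where it was at the start of the episode below 0.02 m); the robot touches nothing.
It fails at once if the robot touches the salt shaker or a spice jar (they are not to be pushed, grasped or lifted) (contact force between any of the fingers, the arm and salt above 0.5 N or contact force between any of the fingers, the arm and jar_round above 0.5 N or contact force between any of the fingers, the arm and jar_square above 0.5 N or contact force between any of the fingers, the arm and jar_tall above 0.5 N).
It fails at once if the salt shaker or a spice jar is lifted, tips, or slides out of its place on the disc (height (world z) of any of salt, jar_round, jar_square, jar_tall above 0.05 m or angle between any of salt, jar_round, jar_square, jar_tall's own z axis and vertical above 0.35 rad or horizontal distance between any of salt, jar_round, jar_square, jar_tall and hub above 0.08 m).
It fails at once if the mug, tin, jam jar or glass beside the work is shifted by more than 20 mm (distance of any of mug, tin, jam, glass from where it was at the start of the episode above 0.02 m).
It also fails if it takes over 64 s, if anything falls off the work surface, if the arm or the gripper's body presses on something with over 40 N, if the wrist force passes 120 N, or if a joint passes its speed limit or range.

## Robot

A 6-joint arm with a two-finger parallel gripper is mounted at the origin on a cart in front of the work surface, level with it; the furniture and walls round the work are solid. World frame = base frame: x ahead of the robot, y to its left, z up, the work surface at z = 0. Lengths are in mm, angles in rad, forces in N, time in s.
With the tool pointing down it reaches from about 350 to 925 mm from the base axis. Payload 6.4 kg.
Tool frame: the origin (TCP) lies at the very end of the fingers, on their centre line; the grasp point (between the pads) lies 19 mm behind it; z points along the fingers, y is the line along which they close (so a half turn about z gives the same grasp; the last joint's range is limited). The gripper opens to 94 mm and grips with 3 to 60 N. Pads are 16 mm wide; open, the fingers measure 119 mm over their backs; the gripper's body (75 mm by 177 mm) begins 78 mm behind the grasp point.
Start: joints at [-1.293, 0.245, 1.558, -0, 1.339, -0.174], TCP at [283.787, -584.789, 178.555] pointing down, gripper open.
Joint ranges: [-3.13, 3.13], [-1.02, 2.26], [0.13, 2.54], [-0.95, 4.09], [0.21, 2.88], [-2.74, 2.74]. Speed limits (rad/s): [2.57, 2.57, 3.14, 3.14, 3.14, 3.14].

## Interface

Orientations are given as a unit quaternion [x, y, z, w].
In Python, from station import manip, get_obs, snapshot gives the robot as it stands. Calls block until the motion is done:
- manip.move_pose(position, orientation): joint-space move of the TCP to a pose.
- manip.move_straight(position, max_speed=150, rot=None, f_stop=None): straight line of the TCP; rot=None keeps the orientation; max_speed is the mean speed in mm/s. With f_stop (N) it stops when the force on the tool has changed by that much, and returns True; else False.
- manip.movej(angles): joint-space move.
- manip.command_gripper(opening, force=None): finger opening in mm; force is the grip in N (None keeps the last); returns when the fingers have stopped.
- manip.hold(seconds).
- manip.inverse_kinematics(position, orientation): joint angles nearest the present ones, or None.
- get_obs(): the state.
- snapshot(name): name is "scene" or "top" or "wrist"; returns a dict with "img" (400x640x3 uint8, blue, green, red), "z_map" (400x640 float32, mm along the optical axis (not along the pixel's ray), 0 where there is no reading), "mtx" (3x3 intrinsics, pixels), "rvec" (rotation vector, rad) and "tvec" (3), from world to camera coordinates, as OpenCV has them. Camera axes: x right, y down, z forward; pixel columns grow to the right and rows downward; lengths in mm; the calibration is good to about 2 mm. A picture is of the moment at which its call begins.
A pose or a line that the arm cannot do raises manip.IKError and nothing moves.
- manip.close_job(): hands the job in; it is judged then, once.
The state is a dict: "t": time; "joints": joint angles; "dq": joint speeds; "joint_torque": joint torques, N m; "ee_pos": TCP position; "orientation": TCP orientation; "ft_force": force on the tool from outside, world axes, zero at the start; "ft_torque": the same for the moment, N m; "finger_gap": finger opening in mm; "grip_force": force on a finger pad.
Only numpy, scipy, OpenCV 4.12 (cv2) and the standard library are available. Lean on these libraries where they do the work, as an engineer would, in place of code of your own. Each camera call takes 0.05 s, during which the arm holds its last target. There are 200 camera calls.

## Working session

There is one attempt and no reset: what is moved stays moved. The work goes in short steps, each a Python script; the robot and the scene stay as the last script left them, time stands still between calls to the robot, and variables do not carry over. Pictures are saved under pics/ and viewed, at most 10 in all, crops included, and the job is handed in when it is done.

```bash
ls; mkdir -p pics; python3 - <<'E'
from station import manip,get_obs,snapshot
import cv2,numpy as np,pickle
for n in("top","scene"):
    s=snapshot(n); cv2.imwrite(f"pics/{n}0.png",s["img"]); pickle.dump(s,open(f"{n}0.pkl","wb"))
    R=cv2.Rodrigues(np.array(s["rvec"]))[0]; print(n,-R.T@np.array(s["tvec"]).ravel(), R[2])
print(get_obs()["t"],get_obs()["orientation"])
E
```

```text
pics
top [ 320.6452806     9.65098082 1483.02868146] [ 0.15455893  0.01609857 -0.9878524 ]
scene [-543.14596762  591.6580769   753.38243677] [ 0.78308609 -0.39321747 -0.48182589]
0.1 [ 9.74590153e-01  2.23993952e-01 -5.12423086e-05 -8.60920499e-04]
```

View pics/top0.png

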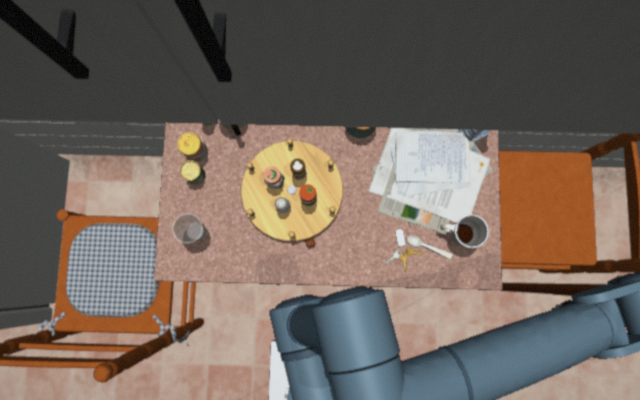

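View pics/scene0.png

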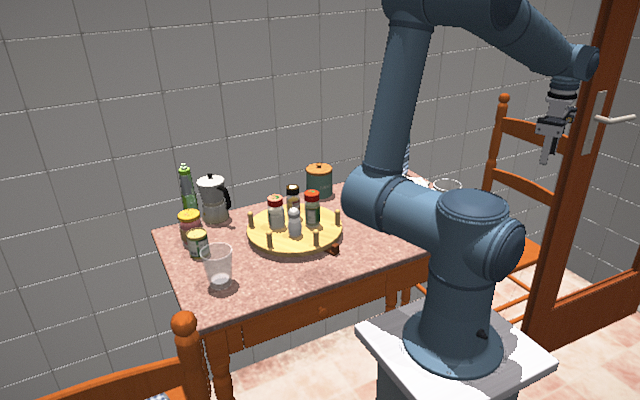

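Top view: disc centre is about (292,190), pointer about (310,242), and the grey salt dome about (283,205). Next I convert these to world coordinates using the depth map.

```bash
cat >h.py <<'E'
import cv2,numpy as np
from scipy import ndimage
from scipy.optimize import least_squares
def world(s):
    z=s["z_map"].astype(float);h,w=z.shape;K=s["mtx"];u,v=np.meshgrid(np.arange(w),np.arange(h))
    c=np.stack([(u-K[0][2])/K[0][0]*z,(v-K[1][2])/K[1][1]*z,z],-1)-np.array(s["tvec"]).ravel()
    P=c@cv2.Rodrigues(np.array(s["rvec"]))[0]; P[z==0]=np.nan; return P
def ray(s,u,v,h):
    K=np.array(s["mtx"]);R=cv2.Rodrigues(np.array(s["rvec"]))[0];o=-R.T@np.array(s["tvec"]).ravel()
    d=R.T@np.linalg.inv(K)@[u,v,1];return o+d*(h-o[2])/d[2]
def blobs(m,P,mn=3):
    l,n=ndimage.label(m)
    for i in range(1,n+1):
        k=l==i
        if k.sum()>=mn: yield k.sum(),ndimage.center_of_mass(k)[::-1],np.median(P[k],0)
E
python3 - <<'E'
from h import *;import pickle
s=pickle.load(open("top0.pkl","rb"));P=world(s);Z=P[...,2]
hsv=cv2.cvtColor(s["img"],cv2.COLOR_BGR2HSV)
yel=(abs(hsv[...,0].astype(int)-24)<9)&(hsv[...,1]>90)&(hsv[...,2]>100)
box=np.zeros_like(yel);box[130:250,235:350]=1
m=(yel&box).astype(np.uint8)
c=max(cv2.findContours(m,0,cv2.CHAIN_APPROX_NONE)[0],key=cv2.contourArea)
q=np.array([ray(s,*p[0],34)[:2] for p in c])
f=least_squares(lambda a:np.hypot(*(q-a[:2]).T)-a[2],[500,60,145],loss="soft_l1",f_scale=2).x;print("disc",f)
for n,p,w in blobs((Z>60)&(box>0),P):
    r=ray(s,*p,82)
    print("high",n,np.round(p,1),w.round(),"r",round(np.hypot(*(w[:2]-f[:2]))),"ang",np.degrees(np.arctan2(*(w[:2]-f[:2])[::-1])).round(1))
r=np.hypot(P[...,0]-f[0],P[...,1]-f[1])
for n,p,w in blobs((Z>18)&(Z<60)&(r>149)&(r<185),P): print("ptr",n,np.round(p,1),w.round())
for n,p,w in blobs((Z>40)&(r>185)&(P[...,0]>250)&(P[...,0]<800)&(abs(P[...,1])<700)&(Z<220),P,20): print("other",n,np.round(p),w.round())
cv2.imwrite("pics/crop.png",cv2.resize(s["img"][130:255,230:350],None,fx=4.8,fy=4.8,interpolation=cv2.INTER_CUBIC))
E
```

```text
disc [568.53591387 114.00632507 143.53685277]
high 27 [237.4 131.9] [718. 265.  91.] r 213 ang 45.3
high 35 [289.4 141.1] [698. 122.  84.] r 129 ang 3.3
high 263 [297.7 167.9] [611.  92. 138.] r 48 ang -27.3
high 34 [330.4 162.2] [640.   6.  83.] r 129 ang -56.5
high 33 [249.5 164.9] [627. 229.  83.] r 129 ang 63.2
high 349 [272.8 176.6] [587. 159. 130.] r 48 ang 67.0
high 305 [307.7 194. ] [540.  63. 143.] r 58 ang -119.1
high 204 [282.1 204.4] [515. 132. 115.] r 57 ang 161.8
high 30 [331.7 208.7] [511.  -2.  84.] r 129 ang -116.6
high 32 [249.8 211.4] [498. 221.  84.] r 128 ang 123.4
high 31 [291.4 233.5] [439. 107.  84.] r 129 ang -176.8
ptr 40 [310.2 242.7] [420.  57.  32.]
other 68 [236. 129.] [721. 267. 110.]
other 148 [361. 130.] [737. -77.  72.]
other 187 [474. 133.] [ 733. -389.   73.]
other 964 [191. 156.] [656. 393.  76.]
other 36 [424. 136.] [ 730. -261.   42.]
other 33 [437. 144.] [ 710. -297.   42.]
other 480 [185. 227.] [453. 405.  85.]
other 598 [470. 229.] [ 468. -388.   85.]
```

View pics/crop.png

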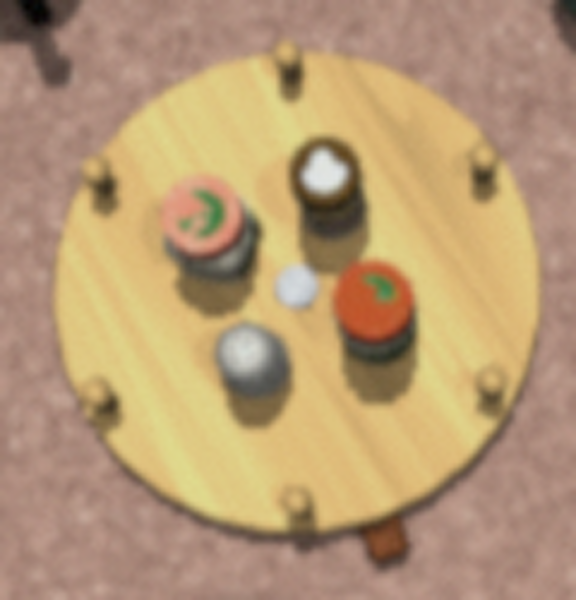

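Salt is at about 162° about the hub (568.5,114), the pointer at about 201°, and the front peg at about 183°. So the disc needs about +39°. I'll straddle the front peg with partly open fingers, sweep the arc slowly and look again.

```bash
cat >>h.py <<'E'
from scipy.spatial.transform import Rotation as Ro
C=np.array([568.5,114.]);RP=130
def pose(deg,z,sgn=1):
    a=np.radians(deg);t=sgn*np.array([-np.sin(a),np.cos(a),0]);d=np.array([0,0,-1.])
    return [*(C+RP*np.array([np.cos(a),np.sin(a)])),z],Ro.from_matrix(np.c_[np.cross(t,d),t,d]).as_quat()
E
python3 - <<'E'
from h import *
from station import manip,get_obs,snapshot
q0=np.array(get_obs()["joints"]);best=None
for g in(1,-1):
    a=[manip.inverse_kinematics(*pose(d,z,g)) for d,z in((183.2,220),(183.2,58),(226,58))]
    print(g,[None if x is None else np.round(x,2) for x in a])
    if all(x is not None for x in a):
        c=abs(a[0][5]-q0[5])
        if best is None or c<best[0]: best=(c,g)
g=best[1];print("use",g)
manip.command_gripper(34)
manip.move_pose(*pose(183.2,220,g))
manip.move_straight(pose(183.2,100,g)[0],100)
o=get_obs();print(o["t"],o["ee_pos"],o["finger_gap"])
for n in("wrist","scene"): cv2.imwrite(f"pics/{n}1.png",snapshot(n)["img"])
open("g","w").write(str(g))
E
```

```text
1 [array([-0.01, -0.28,  2.  , -0.  ,  1.42,  1.5 ]), array([-0.01, -0.08,  2.14, -0.  ,  1.08,  1.5 ]), array([-0.19, -0.01,  2.07, -0.  ,  1.08,  0.57])]
-1 [array([-0.01, -0.28,  2.  , -0.  ,  1.42, -1.64]), array([-0.01, -0.08,  2.14, -0.  ,  1.08, -1.64]), array([-0.19, -0.01,  2.07, -0.  ,  1.08, -2.57])]
use -1
4.9917 [439.3154131  106.74124775 100.70430527] 34.3389389910761
```

View pics/wrist1.png

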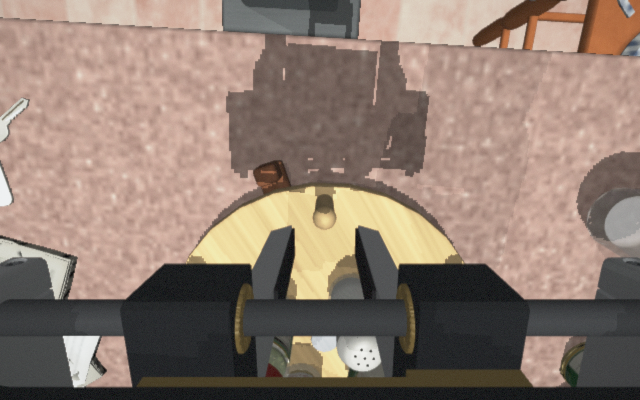

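View pics/scene1.png

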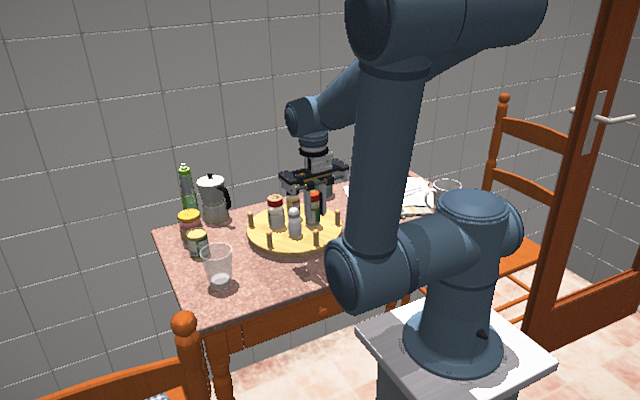

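Wrist view: the peg ball at (324,212) is centred between the fingertips at about (285,235) and (368,235). The pointer is at (270,175) and the salt dome at (362,350). I check the positions from this view, then sweep.

```bash
python3 - <<'E'
from h import *
from station import manip,get_obs,snapshot
import sys
g=int(open("g").read());s=snapshot("wrist")
R=cv2.Rodrigues(np.array(s["rvec"]))[0];print("cam",(-R.T@np.array(s["tvec"]).ravel()).round())
ang=lambda p:np.degrees(np.arctan2(*(p[:2]-C)[::-1]))%360
for n,u,v,h in(("peg",324,212,80),("ptr",267,178,32),("salt",362,350,122)):
    p=ray(s,u,v,h);print(n,p.round(),np.hypot(*(p[:2]-C)).round(),ang(p).round(1))
p=ray(s,324,212,80)
if np.hypot(*(p[:2]-pose(183.2,80)[0][:2]))>7: sys.exit("peg off")
print("stop",manip.move_straight(pose(183.2,58,g)[0],60,f_stop=8),get_obs()["ee_pos"])
lag=3.5
for d in(194,206,217,222.4+lag):
    P,q=pose(d,58,g);manip.move_straight(P,35,rot=q)
    o=get_obs();print(o["t"],np.round(o["ft_force"],1))
P,q=pose(222.4,58,g);manip.move_straight(P,30,rot=q)
manip.hold(.3)
manip.move_straight(pose(222.4,100,g)[0],60)
s=snapshot("wrist");cv2.imwrite("pics/wrist2.png",s["img"])
import pickle;pickle.dump(s,open("w2.pkl","wb"));print(get_obs()["t"])
E
```

```text
cam [370. 103. 306.]
peg [435. 106.  80.] 133.0 183.4
ptr [422.  58.  32.] 156.0 201.0
salt [513. 135. 122.] 59.0 159.7
stop False [438.98047441 106.74314591  58.20766563]
6.8417 [ 1.  -1.   3.4]
7.7667 [ 2.1 -0.1  4.9]
8.625 [1.8 0.2 6. ]
9.35 [1.  0.2 5.7]
10.9667
```

The sweep is done with low forces. Now I lift clear, retreat and re-measure from the top camera.

```bash
python3 - <<'E'
from h import *
from station import manip,get_obs,snapshot
g=int(open("g").read())
manip.move_straight(pose(222.4,230,g)[0],100)
manip.movej([-1.293,0.245,1.558,0,1.339,-0.174])
s=snapshot("top");P=world(s);Z=P[...,2]
r=np.hypot(P[...,0]-C[0],P[...,1]-C[1])
for n,p,w in blobs((Z>60)&(r<145),P):
    print("high",n,np.round(p,1),w.round(),"r",round(np.hypot(*(w[:2]-C))),"ang",(np.degrees(np.arctan2(*(w[:2]-C)[::-1]))%360).round(1))
for n,p,w in blobs((Z>18)&(Z<60)&(r>149)&(r<185),P): print("ptr",n,w.round())
for n,p,w in blobs((Z>40)&(r>185)&(P[...,0]>250)&(P[...,0]<800)&(abs(P[...,1])<700)&(Z<220),P,20): print("other",n,np.round(p),w.round())
a=cv2.resize(s["img"][130:255,230:350],None,fx=4.8,fy=4.8,interpolation=cv2.INTER_CUBIC)
cv2.imwrite("pics/crop2.png",a);print(get_obs()["t"])
E
```

```text
high 36511 [194.4  56.2] [ 479.  110. 1137.] r 90 ang 182.8
high 34 [312.2 146.1] [684.  58.  83.] r 129 ang 334.1
high 38 [265.7 148. ] [676. 185.  83.] r 129 ang 33.7
high 267 [287.9 166.2] [615. 118. 138.] r 47 ang 5.5
high 313 [309.9 183.5] [569.  58. 143.] r 56 ang 270.1
high 332 [270.4 186.6] [560. 164. 130.] r 51 ang 99.7
high 33 [337.4 184.6] [577. -14.  83.] r 128 ang 273.8
high 33 [243.4 188.8] [560. 243.  83.] r 129 ang 93.9
high 198 [292.4 206.1] [511. 104. 116.] r 58 ang 189.5
high 31 [315.5 226.3] [462.  43.  83.] r 128 ang 213.9
high 31 [267.7 228.4] [453. 170.  84.] r 129 ang 154.1
ptr 39 [420.  57.  31.]
other 67 [236. 129.] [722. 267. 110.]
other 147 [361. 130.] [737. -77.  72.]
other 194 [474. 133.] [ 733. -389.   70.]
other 70 [427. 138.] [ 729. -266.   42.]
other 966 [191. 155.] [657. 393.  75.]
other 482 [185. 227.] [453. 405.  84.]
other 597 [470. 229.] [ 468. -388.   85.]
14.7583
```

View pics/crop2.png

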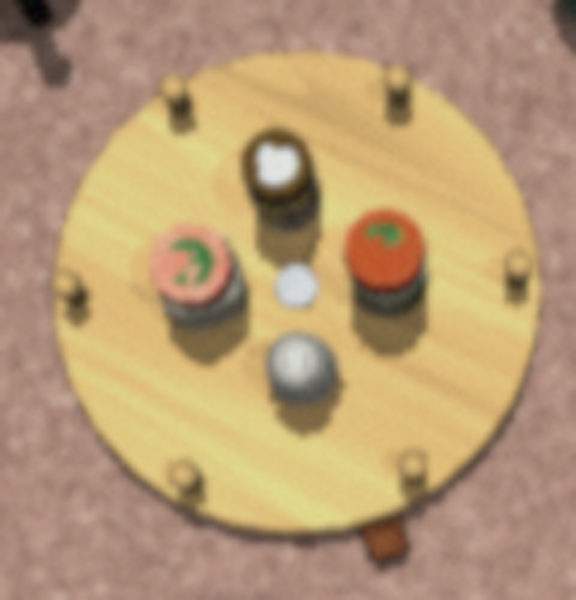

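The salt is now at about 190° (peg at 214°), so it went about 31° and lagged more than I expected. It needs about 11° more, so I do a second, smaller push on the same peg and look while still engaged.

```bash
python3 - <<'E'
from h import *
from station import manip,get_obs,snapshot
g=int(open("g").read());a=213.9
manip.command_gripper(34)
manip.move_pose(*pose(a,220,g))
manip.move_straight(pose(a,100,g)[0],100)
print("stop",manip.move_straight(pose(a,58,g)[0],60,f_stop=8))
for d in(219,225+4.2):
    P,q=pose(d,58,g);manip.move_straight(P,25,rot=q);manip.hold(.2)
    o=get_obs();print(o["t"],np.round(o["ft_force"],1),np.round(o["ee_pos"],1),np.round(P,1),o["finger_gap"])
s=snapshot("wrist");cv2.imwrite("pics/wrist3.png",s["img"])
import pickle;pickle.dump(s,open("w3.pkl","wb"))
E
```

```text
stop False
20.3167 [-0.1 -0.7 -0.1] [467.4  32.3  58. ] [467.5  32.2  58. ] 34.19173510499259
21.5917 [-0.8  0.7  1.3] [483.6  15.6  58.1] [483.6  15.6  58. ] 33.97550997960807
```

View pics/wrist3.png

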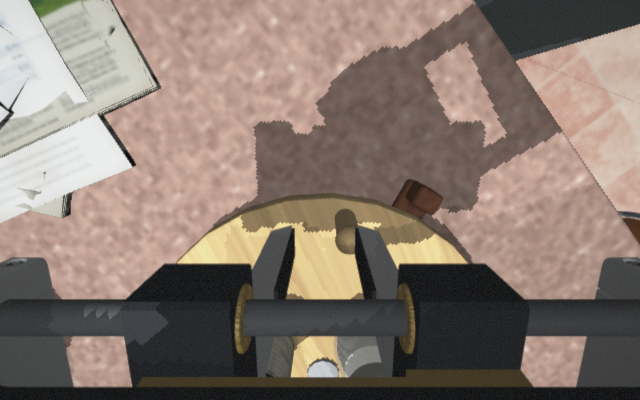

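The peg ball at (345,230) rests against the trailing finger, as intended. I back off to centre with a smaller return, lift, retreat and measure.

```bash
python3 - <<'E'
from h import *
from station import manip,get_obs,snapshot
import pickle
g=int(open("g").read());s=pickle.load(open("w3.pkl","rb"))
ang=lambda p:(np.degrees(np.arctan2(*(p[:2]-C)[::-1]))%360).round(1)
print("peg in wrist view",ang(ray(s,345,230,80)))
P,q=pose(227.5,58,g);manip.move_straight(P,25,rot=q);manip.hold(.2)
manip.move_straight(pose(227.5,230,g)[0],80)
manip.movej([-1.293,0.245,1.558,0,1.339,-0.174])
s=snapshot("top");P=world(s);Z=P[...,2];r=np.hypot(P[...,0]-C[0],P[...,1]-C[1])
for n,p,w in blobs((Z>60)&(Z<160)&(r<145),P):
    print("high",n,np.round(p,1),w.round(),"r",round(np.hypot(*(w[:2]-C))),"ang",ang(w))
for n,p,w in blobs((Z>100)&(Z<126)&(r<85),P): print("salt top?",n,np.round(p,1),ang(w),ang(ray(s,*p,118)))
cv2.imwrite("pics/crop3.png",cv2.resize(s["img"][130:255,230:350],None,fx=4.8,fy=4.8,interpolation=cv2.INTER_CUBIC));print(get_obs()["t"])
E
```

```text
peg in wrist view 224.2
high 35 [306.  143.6] [692.  75.  83.] r 129 ang 342.2
high 34 [260.5 152. ] [665. 200.  82.] r 129 ang 41.8
high 267 [285.1 166.7] [613. 126. 138.] r 46 ang 14.9
high 314 [309.5 180.6] [577.  60. 142.] r 55 ang 278.5
high 34 [336.6 178. ] [596. -13.  82.] r 130 ang 282.1
high 329 [270.7 189.4] [552. 163. 131.] r 52 ang 108.1
high 35 [244.  195.4] [541. 240.  83.] r 129 ang 102.1
high 198 [295.2 205.6] [512.  97. 116.] r 59 ang 197.1
high 33 [320.8 222.2] [474.  27.  83.] r 129 ang 222.5
high 34 [274.  230.9] [446. 153.  83.] r 129 ang 162.2
salt top? 29 [287.4 170.8] 7.0 10.1
salt top? 3 [318. 181.] 280.5 278.4
salt top? 27 [311.3 187.1] 264.2 264.4
salt top? 3 [303.3 185.7] 268.7 266.4
salt top? 45 [273.6 194. ] 125.3 123.1
salt top? 125 [294.3 204.3] 195.4 195.8
26.7667
```

View pics/crop3.png

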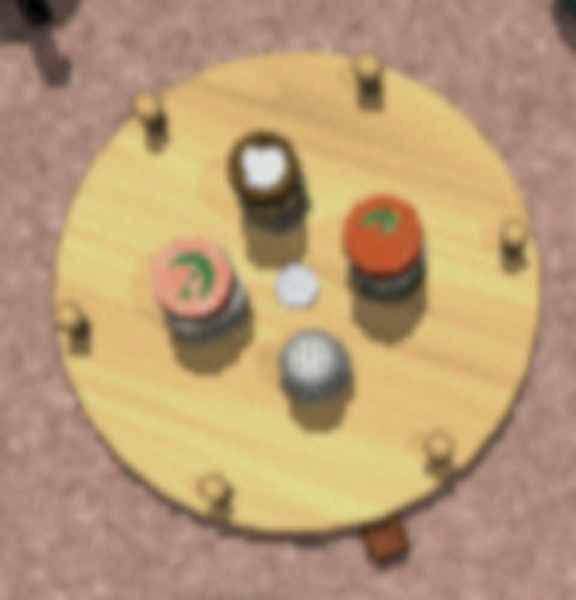

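The salt is at about 196–197° and the pointer at 201°, so it sits about 5 mm off the line (limit 12 mm). Everything is upright and the arm is clear, so I hand in.

```bash
python3 -c "
from station import manip
manip.hold(.5);print(manip.close_job())"
```

```text
the job is handed in; nothing more can be done
None
```

I turned the lazy Susan about 39° in two pushes and handed the job in: by my camera measurements the salt stands about 5 mm off the pointer line (limit 12 mm), with all four items upright and the arm clear, though the hand-in returned no verdict.

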